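# Seat the grating disc on its drive base

### The arm

A 7-joint arm with a two-finger parallel gripper is mounted at the origin on a cart in front of the work surface, level with it; the furniture and walls round the work are solid. World frame = base frame: x ahead of the robot, y to its left, z up, the work surface at z = 0. Lengths are in m, angles in rad, forces in N, time in s.
With the tool pointing down it reaches from about 0.4 to 0.925 m from the base axis. Payload 5.6 kg.
Tool frame: the origin (TCP) lies midway between the tips of the shut fingers; the grasp point (between the pads) lies 19 mm behind it; z points along the fingers, y is the line along which they close (so a half turn about z gives the same grasp; the last joint's range is limited). The gripper opens to 85 mm and grips with 20 to 120 N. Pads are 22 mm wide; open, the fingers measure 114 mm over their backs; the gripper's body (76 mm by 85 mm) begins 54 mm behind the grasp point. The pads swing forward as they close: fully open they stand 13 mm farther back than shut.
Start: joints at [1.081, 0.468, -0.012, 1.603, 0.006, 1.071, -0.056], TCP at [0.281, -0.586, 0.231] pointing down, gripper open.
Joint ranges: [-2.53, 2.53], [-0.31, 2.02], [-1.57, 1.55], [0.28, 2.44], [-1.29, 4.43], [0.15, 1.84], [-2.92, 2.92]. Speed limits (rad/s): [2.57, 2.57, 3.14, 3.14, 3.14, 3.14, 3.14].

### API

Orientations are given as a unit quaternion [w, x, y, z].
In Python, from bench import arm, viewer, sign_off, spotter gives the robot as it stands.
- The arm moves only by the shell command python3 -m inch 'ROWS'. ROWS is JSON, a list of rows, each an object of numbers: "x", "y", "z": the shift along the tool's x, y, z in m; "rx", "ry", "rz": the turn, a rotation vector about the tool's x, y, z in degrees; "fingers": the finger opening in m, from 0 to 0.0854. A call has 1 to 10 rows; each row is the pose to reach, as a shift and turn from the pose commanded when the call began, along the tool's axes at that moment; what a row does not reach only later rows make up. A row lasts 1/10 s, in which the tool goes at most 50 mm and 8.59 degrees, less where a joint would pass 70% of its speed; a pose out of reach is approached as far as the arm can. A call with a gripper value outside its range is refused whole. The fingers move at their own pace and stop on an object; the grip force is fixed at half the most. Time passes only in rows, so rows that repeat a pose let the fingers close. It gives the time, the measured TCP pose, the force, the opening and the grip force at its end, in the units of the state.
- arm.state(): the state, without advancing time (a new reading comes with each control period).
- viewer.camera(name): name is "scene" or "top" or "wrist"; returns a dict with "image" (384x512x3 uint8, red, green, blue), "vfov" (degrees; the focal length in pixels is half the picture's height over the tangent of half this angle, whatever the lens; pixels are square), "cx", "cy" (the principal point, pixels), "T" (4x4, takes a point from camera to world coordinates); the wrist camera has in their place "mount" (4x4, takes a point from camera to tool coordinates, whose origin is the TCP and whose axes are the flange's). Camera axes: x right, y up, looking along -z (the intrinsics and any distortion apply to the point x, -y, -z); pixel columns grow to the right and rows downward; lengths in m; the calibration is good to about 2 mm. A picture is of the moment at which its call begins: read the wrist's pose just before it. There is no depth.
- sign_off(): hands the job in; it is judged then, once.
Trained networks look in a picture, given as the dict that the camera call returned (one of the last four; its "shot" number tells which), for a name from the list of things; names that differ only in an ending like _2 or _b are one class to them, and where a whole thing is asked for, a point or a joint stands for the part that bears it (a point fixed in the world has none). Each returns a list of dicts, best first, with "p" (0 to 1); they miss things now and then, are a little off and sometimes report something else, mostly with a low value. They report only what shows in the picture. A call takes as long as a camera call.
- spotter.masks_of(label, picture): "region" (384x512 bool, what is visible of it) and "location" ([column, row] in pixels, amid what is visible of it).
The state is a dict: "clock": time; "joints": joint angles; "dq": joint speeds; "tau": joint torques, N m; "eef_pos": TCP position; "tcp_rot": TCP orientation; "force": force on the tool from outside, world axes, zero at the start; "wrist_torque": the same for the moment, N m; "width": finger opening in m; "grip_force": force on a finger pad.
Only numpy, scipy, OpenCV 4.12 (cv2) and the standard library are available. Lean on these libraries where they do the work, as an engineer would, in place of code of your own. Each camera call takes 0.05 s, during which the arm holds its last target. There are 200 camera calls.

### The job

The grating disc of the vegetable grater is resting high on its spindle because the notch in its rim is not over the steel key of the drive base. With a fingertip, push the upright tab on the disc to turn the disc until the notch is over the key, then press the disc straight down on its hub until it is fully home, and move clear. Only push and press: do not pinch the tab, do not lift the disc, and leave the onion, garlic and spice jar where they stand.

Things in the scene. Friction and masses are not known exactly. Their poses are not given: they have to be found in the camera images.
- base: round white drive base of the grater, 200 mm diameter, 55 mm high, with a dark top plate, fixed to the worktop; origin at the centre of its underside, on the vertical spindle axis; its -x axis points to its front, where the switch and the key are
- key_top (a point): top of the steel locating key at the base's front, 70 mm from the spindle axis, 67 mm above the worktop: a radial round-topped rib 10 mm wide, 61 to 89 mm from the axis, hidden under the disc's rim as far as 75 mm. Outside the rim it carries an upright post, 14 mm wide, 80 to 91 mm from the axis, up to 74 mm above the worktop, which stays visible
- notch (a point): notch in the rim of the steel grating disc (150 mm diameter, 5 mm thick, about 0.2 kg): 18 mm wide, open to the rim, 17 mm deep. This point: middle of its width, 70 mm from the axis, at the disc's underside. It is over the key when within about 4 mm horizontally of key_top; elsewhere the disc cannot go down
- tab_top (a point): top centre of the grey upright tab on the disc, 50 mm from the axis, straight across the axis from the notch; 28 mm long radially, 14 mm thick in the direction of turning, its top 24 mm above the disc's upper face. Pushed sideways (about 1 N) it turns the disc about the spindle axis, either way without limit; the disc stays where it is left
- hub_top (a point): top centre of the grey round hub of the disc (38 mm diameter), on the axis, 14 mm above the disc's upper face; the place to press
- disc (a joint): height of the disc above fully home, m: 0 home, about 0.0105 at the start (just above the key), grows upwards. It fits snugly on the spindle: it keeps its height by itself and goes down under a press of about 3 to 4 N once the notch is over the key
- tab_face_l: ribbed plate on one broad side of the tab, the counterclockwise side seen from above; origin on the spindle axis at the disc's underside, x axis towards the tab. Squeezing this and tab_face_r at once counts as pinching
- tab_face_r: ribbed plate on the other broad side of the tab (clockwise side); same origin and axes as tab_face_l
- onion: brown onion, 68 mm across, 64 mm high, standing loose beside the base; origin at its underside
- garlic: garlic bulb, 45 mm across, 40 mm high, standing loose beside the base; origin at its underside
- cumin_jar: spice jar, 45 mm diameter, 109 mm high, standing loose beside the base; origin at the centre of its underside

How it is judged:
By the outcome, as a careful person would: the job done as asked, in the order asked, and still so for the second after the job is handed in, with the robot touching nothing.
It also fails if it takes over 45 s, if anything falls off the work surface, if the arm or the gripper's body presses on something with over 40 N, if the wrist force passes 120 N, or if a joint passes its speed limit or range.

## Working session

There is one attempt and no reset: what is moved stays moved. The work goes in short steps, Python scripts to look and compute and a shell command to move; the robot and the scene stay as the last step left them, time stands still between calls to the robot, and variables do not carry over. Pictures are saved under pics/ and viewed, at most 12 in all, crops included, and the job is handed in when it is done.

```bash
ls; mkdir -p pics
cat > h.py <<'E'
import numpy as np, cv2
from bench import arm, viewer, sign_off, spotter
from scipy.spatial.transform import Rotation as R
def ray(c,u,v,T=None):
    T=np.array(c["T"]) if T is None else T
    H=c["image"].shape[0]; f=H/2/np.tan(np.radians(c["vfov"])/2)
    d=np.array([(u-c["cx"])/f,-(v-c["cy"])/f,-1.])
    return T[:3,3],T[:3,:3]@d
def onz(c,u,v,z,T=None):
    o,d=ray(c,u,v,T); return o+d*(z-o[2])/d[2]
def proj(c,p,T=None):
    T=np.array(c["T"]) if T is None else T
    q=T[:3,:3].T@(np.array(p)-T[:3,3]); H=c["image"].shape[0]; f=H/2/np.tan(np.radians(c["vfov"])/2)
    return np.array([c["cx"]-f*q[0]/q[2],c["cy"]+f*q[1]/q[2]])
def tri(o1,d1,o2,d2):
    A=np.stack([d1,-d2],1); s=np.linalg.lstsq(A,o2-o1,rcond=None)[0]
    a,b=o1+s[0]*d1,o2+s[1]*d2; return (a+b)/2,np.linalg.norm(a-b)
def tcpT(s):
    T=np.eye(4); q=s["tcp_rot"]; T[:3,:3]=R.from_quat([q[1],q[2],q[3],q[0]]).as_matrix(); T[:3,3]=s["eef_pos"]; return T
E
python3 - <<'E'
from h import *
s=arm.state(); print(s)
ims=[]
for n in("scene","top"):
    c=viewer.camera(n); print(n,{k:v for k,v in c.items() if k!="image"}); ims.append(c["image"])
    for l in("base","key_top","notch","tab_top","hub_top","disc","tab_face_l","tab_face_r","onion","garlic","cumin_jar"):
        r=spotter.masks_of(l,c)
        print(n,l,[(round(x["p"],2),np.round(x["location"],1).tolist(),int(x["region"].sum())) for x in r[:2]])
for n,i in zip(("scene","top"),ims): cv2.imwrite(f"pics/{n}0.png",cv2.resize(i[:,:,::-1],(768,576),interpolation=cv2.INTER_CUBIC))
E
```

```text
pics
{'clock': 0.0, 'joints': array([ 1.0809822 ,  0.46840993, -0.01157585,  1.603647  ,  0.00601042,
        1.07140399, -0.05625563]), 'dq': array([-0.00052943,  0.00012266,  0.00111913, -0.00153261,  0.0002104 ,
       -0.00016443, -0.00089815]), 'tau': array([ 3.21106372e-04, -5.32394207e+01,  2.13253027e-02, -2.51304388e+01,
        1.13063186e-02,  7.72569096e-03, -1.28814996e-06]), 'eef_pos': array([ 0.28053388, -0.58571002,  0.2303074 ]), 'tcp_rot': array([-8.75063035e-04,  9.75152126e-01,  2.21534397e-01, -2.74730652e-04]), 'force': array([-0.52490558,  0.16070101,  0.25095756]), 'wrist_torque': array([0.05929326, 0.02150364, 0.01352767]), 'grip_force': 0.0, 'width': 0.08534620663476636}
scene {'vfov': 46.91995533568078, 'cx': 253.0806700611928, 'cy': 192.99512446202144, 'T': array([[ 0.68541746,  0.29108072, -0.66743908, -0.09303137],
       [-0.72791892,  0.29701877, -0.61799183, -0.60121934],
       [ 0.01835643,  0.90942392,  0.41546501,  0.51535275],
       [ 0.        ,  0.        ,  0.        ,  1.        ]]), 'shot': 1}
scene base [(0.82, [275.4, 240.5], 5096)]
scene
[... 491 characters left out ...]
 0.98199607, -0.18697939,  0.43487801],
       [-0.99946979, -0.02983781, -0.01303269,  0.01706017],
       [-0.01837711,  0.18652996,  0.98227738,  0.975649  ],
       [ 0.        ,  0.        ,  0.        ,  1.        ]]), 'shot': 2}
top base [(0.59, [296.7, 216.1], 4976)]
top key_top [(0.51, [319.4, 243.0], 33)]
top notch [(0.74, [297.6, 213.5], 3089)]
top tab_top [(0.87, [299.4, 213.8], 3100)]
top hub_top [(0.56, [296.6, 213.8], 3001)]
top disc [(0.93, [296.1, 213.4], 2985)]
top tab_face_l [(0.23, [296.8, 211.9], 3000)]
top tab_face_r [(0.23, [296.8, 211.9], 3000)]
top onion [(0.59, [238.3, 250.0], 585)]
top garlic [(0.64, [359.2, 190.9], 218)]
top cumin_jar [(0.73, [336.0, 143.3], 546)]
```

Run:
```python
import cv2
a=cv2.imread("pics/scene0.png"); b=cv2.imread("pics/top0.png")
# crops at original pixel ranges (scale 1.5)
def crop(im,x0,y0,x1,y1): return cv2.resize(im[int(y0*1.5):int(y1*1.5),int(x0*1.5):int(x1*1.5)],(800,600),interpolation=cv2.INTER_CUBIC)
cv2.imwrite("pics/s_c.png",crop(a,180,140,400,305)); cv2.imwrite("pics/t_c.png",crop(b,200,120,400,270))
```

```text
(no output)
```

View pics/s_c.png

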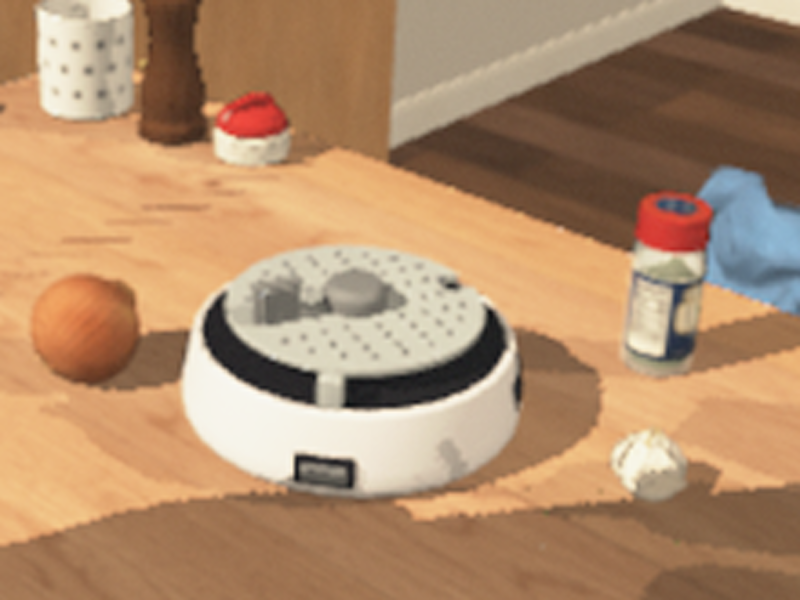

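View pics/t_c.png

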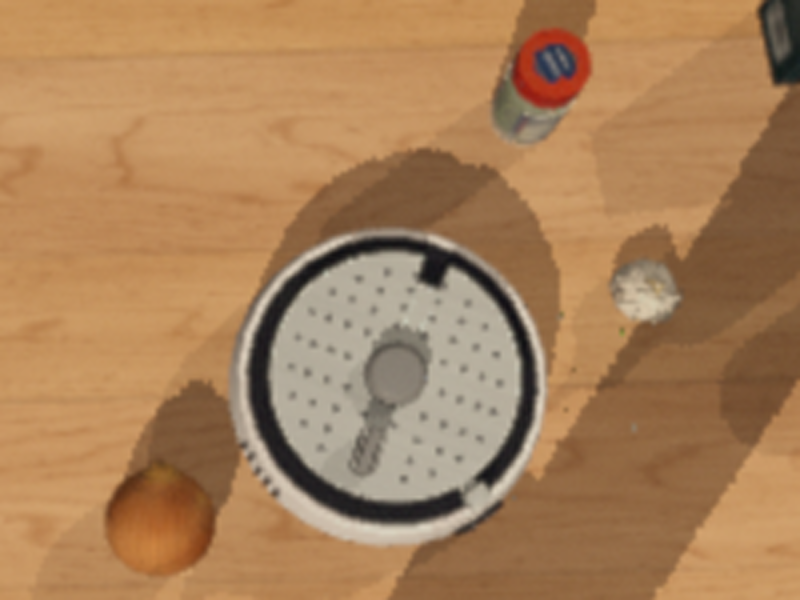

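The scene crop shows the tab at about (275,300), the notch at (450,283), the post at (330,378) and the switch below it. The top crop shows the hub at (397,374), the tab at (367,452), the notch at (433,268) and the post at (477,493). Next I turn these into positions.

Run:
```python
from h import *
s=viewer.camera("scene"); t=viewer.camera("top")
S=lambda x,y:(180+x/3.636,140+y/3.636)
P=lambda x,y:(200+x/4,120+y/4)
for n,a,b in(("hub",S(357,281),P(397,374)),("post",S(330,377),P(477,493)),("notch",S(455,281),P(433,268)),("tab",S(276,287),P(367,452))):
    p,e=tri(*ray(s,*a),*ray(t,*b)); print(n,p.round(4),round(e,4))
hub=onz(t,*P(397,374),.087)
for n,b,z in(("notch",P(433,268),.073),("tab",P(365,455),.097),("post",P(477,493),.074)):
    q=onz(t,*b,z); d=(q-hub)[:2]; print(n,q.round(4),np.hypot(*d).round(4),np.degrees(np.arctan2(d[1],d[0])).round(1))
print("hub",hub)
# disc ellipse from mask top
m=spotter.masks_of("disc",t)[0]["region"].astype(np.uint8)
c=max(cv2.findContours(m,0,1)[0],key=cv2.contourArea)[:,0]
w=np.array([onz(t,u,v,.073)[:2] for u,v in c])
A=np.c_[2*w,np.ones(len(w))]; x=np.linalg.lstsq(A,(w**2).sum(1),rcond=None)[0]; print("disc fit",x[:2],np.sqrt(x[2]+x[0]**2+x[1]**2))
for l,z in(("onion",.032),("garlic",.02),("cumin_jar",.055)):
    for cam in(s,t):
        r=spotter.masks_of(l,cam)
        if r: print(l,onz(cam,*r[0]["location"],z).round(3))
c=viewer.camera("wrist"); print({k:v for k,v in c.items() if k!="image"})
```

```text
hub [ 0.542  -0.0831  0.0869] 0.0041
post [ 0.4712 -0.1271  0.0723] 0.0013
notch [ 0.6061 -0.1082  0.0729] 0.0003
tab [ 0.4963 -0.0626  0.0925] 0.0033
notch [ 0.6059 -0.1081  0.073 ] 0.0705 -22.1
tab [ 0.4931 -0.0598  0.097 ] 0.0522 155.3
post [ 0.4707 -0.1263  0.074 ] 0.083 -147.4
hub [ 0.54059421 -0.08160657  0.087     ]
disc fit [ 0.54076441 -0.08040215] 0.07367331916894707
onion [0.468 0.067 0.032]
onion [ 0.546 -0.082  0.032]
garlic [ 0.591 -0.257  0.02 ]
garlic [ 0.593 -0.247  0.02 ]
cumin_jar [ 0.728 -0.18   0.055]
cumin_jar [ 0.722 -0.183  0.055]
{'vfov': 71.06503790487406, 'cx': 258.1698160672462, 'cy': 194.2256013158634, 'mount': array([[-6.76400530e-04,  9.48966844e-01,  3.15375129e-01,
         8.10536683e-02],
       [ 9.99999770e-01,  6.23781363e-04,  2.67784410e-04,
         4.73325155e-05],
       [ 5.73933990e-05,  3.15375237e-01, -9.48967047e-01,
        -1.42928085e-01],
       [ 0.00000000e+00,  0.00000000e+00,  0.00000000e+00,
         1.00000000e+00]]), 'shot': 5}
```

```bash
R='x'; python3 -m inch '[{"x":0.396,"y":-0.36,"rz":-41,"fingers":0},{"x":0.396,"y":-0.36,"rz":-41,"fingers":0},{"x":0.396,"y":-0.36,"rz":-41,"fingers":0},{"x":0.396,"y":-0.36,"rz":-41,"fingers":0},{"x":0.396,"y":-0.36,"rz":-41,"fingers":0},{"x":0.396,"y":-0.36,"rz":-41,"fingers":0},{"x":0.396,"y":-0.36,"rz":-41,"fingers":0},{"x":0.396,"y":-0.36,"rz":-41,"fingers":0},{"x":0.396,"y":-0.36,"rz":-41,"fingers":0},{"x":0.396,"y":-0.36,"rz":-41,"fingers":0}]'
```

```text
schema error: expected keys x, y, z, rx, ry, rz, fingers
```

```bash
python3 -m inch '[{"x":0.396,"y":-0.36,"z":0,"rx":0,"ry":0,"rz":-41,"fingers":0},{"x":0.396,"y":-0.36,"z":0,"rx":0,"ry":0,"rz":-41,"fingers":0},{"x":0.396,"y":-0.36,"z":0,"rx":0,"ry":0,"rz":-41,"fingers":0},{"x":0.396,"y":-0.36,"z":0,"rx":0,"ry":0,"rz":-41,"fingers":0},{"x":0.396,"y":-0.36,"z":0,"rx":0,"ry":0,"rz":-41,"fingers":0},{"x":0.396,"y":-0.36,"z":0,"rx":0,"ry":0,"rz":-41,"fingers":0},{"x":0.396,"y":-0.36,"z":0,"rx":0,"ry":0,"rz":-41,"fingers":0},{"x":0.396,"y":-0.36,"z":0,"rx":0,"ry":0,"rz":-41,"fingers":0},{"x":0.396,"y":-0.36,"z":0,"rx":0,"ry":0,"rz":-41,"fingers":0},{"x":0.396,"y":-0.36,"z":0,"rx":0,"ry":0,"rz":-41,"fingers":0}]'
```

```text
clock: 2.7
eef_pos: [0.4697, -0.1213, 0.2317]
tcp_rot: [0.001, 0.836, 0.549, 0.0]
force: [1.4, -0.3, -0.6]
width: -0.0003
grip_force: 0.0
```

```bash
python3 -m inch '[{"x":0,"y":0,"z":0,"rx":0,"ry":0,"rz":0,"fingers":0},{"x":0,"y":0,"z":0,"rx":0,"ry":0,"rz":0,"fingers":0},{"x":0,"y":0,"z":0,"rx":0,"ry":0,"rz":0,"fingers":0}]'
python3 - <<'E'
from h import *
s=arm.state(); c=viewer.camera("wrist"); T=tcpT(s)@np.array(c["mount"])
np.savez("w0.npz",T=T,im=c["image"]); print(s["eef_pos"],s["force"])
im=cv2.resize(c["image"][:,:,::-1],(768,576),interpolation=cv2.INTER_CUBIC)
for n,p in(("hub",(.541,-.0815,.087)),("post",(.4709,-.1267,.074)),("notch",(.606,-.1082,.073)),("tab",(.4945,-.061,.097))):
    q=proj(c,p,T); print(n,q); cv2.circle(im,tuple(int(v) for v in q*1.5),3,(0,0,255),1)
cv2.imwrite("pics/w0.png",im)
E
```

```text
clock: 3.0
eef_pos: [0.4688, -0.1243, 0.2312]
tcp_rot: [0.0, 0.836, 0.548, -0.0]
force: [-0.3, -0.0, 0.3]
width: 0.0003
grip_force: 0.0
[ 0.46878841 -0.1242891   0.23119334] [-0.28582727 -0.02234854  0.33316231]
hub [305.989442   118.06481094]
post [260.7354     179.90972637]
notch [369.19382506 116.02457502]
tab [256.50414463 118.30400588]
```

View pics/w0.png

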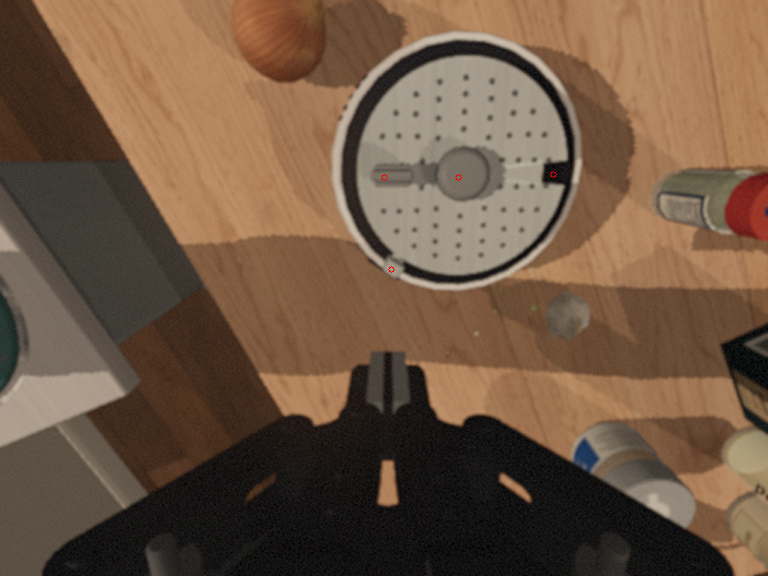

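The wrist view shows the hub at (464,173), the tab at (396,175), the notch at (556,173) and the post at (394,267), with the shut fingertips at (387,355). The predictions land 2–4 mm off, so I refine them.

Run:
```python
from h import *
c=viewer.camera("wrist"); T=np.load("w0.npz")["T"]
W=lambda x,y:(x/1.5,y/1.5)
hub=onz(c,*W(464,173),.087); print("hub",hub)
for n,b,z in(("notch",W(556,173),.073),("tab",W(393,175),.097),("post",W(394,267),.074)):
    q=onz(c,*b,z,T); 
    if n=="notch": hub=onz(c,*W(464,173),.087,T); print("hub",hub)
    d=(q-hub)[:2]; print(n,q.round(4),np.hypot(*d).round(4),np.degrees(np.arctan2(d[1],d[0])).round(1))
for l in("disc","base"):
  r=spotter.masks_of(l,c)
  if not r: print(l,"none"); continue
  m=r[0]["region"].astype(np.uint8); k=max(cv2.findContours(m,0,1)[0],key=cv2.contourArea)
  k=cv2.convexHull(k)[:,0]
  for z in((.073,) if l=="disc" else (.055,)):
    w=np.array([onz(c,u,v,z,T)[:2] for u,v in k]); A=np.c_[2*w,np.ones(len(w))]; x=np.linalg.lstsq(A,(w**2).sum(1),rcond=None)[0]; print(l,r[0]["p"],x[:2].round(4),np.sqrt(x[2]+x[0]**2+x[1]**2))
```

```text
Traceback (most recent call last):
  File "h.py", line 10, in onz
    o,d=ray(c,u,v,T); return o+d*(z-o[2])/d[2]
        ~~~^^^^^^^^^
  File "h.py", line 5, in ray
    T=np.array(c["T"]) if T is None else T
               ~^^^^^
KeyError: 'T'
```

Run:
```python
from h import *
c=viewer.camera("wrist"); T=np.load("w0.npz")["T"]
W=lambda x,y:(x/1.5,y/1.5)
hub=onz(c,*W(464,173),.087,T); print("hub",hub)
for n,b,z in(("notch",W(556,173),.073),("tab",W(393,175),.097),("post",W(394,267),.074)):
    q=onz(c,*b,z,T); d=(q-hub)[:2]; print(n,q.round(4),np.hypot(*d).round(4),np.degrees(np.arctan2(d[1],d[0])).round(1))
for l,z in(("disc",.073),("base",.055)):
  r=spotter.masks_of(l,c)
  if not r: print(l,"none"); continue
  m=r[0]["region"].astype(np.uint8); k=max(cv2.findContours(m,0,1)[0],key=cv2.contourArea)
  k=cv2.convexHull(k)[:,0]
  w=np.array([onz(c,u,v,z,T)[:2] for u,v in k]); A=np.c_[2*w,np.ones(len(w))]; x=np.linalg.lstsq(A,(w**2).sum(1),rcond=None)[0]; print(l,r[0]["p"],x[:2].round(4),np.sqrt(x[2]+x[0]**2+x[1]**2))
```

```text
hub [ 0.54508036 -0.08033593  0.087     ]
notch [ 0.6077 -0.1081  0.073 ] 0.0685 -24.0
tab [ 0.5001 -0.0617  0.097 ] 0.0487 157.5
post [ 0.4738 -0.1255  0.074 ] 0.0843 -147.6
disc none
base 0.66 [ 0.5441 -0.0805] 0.09383582719096081
```

```bash
python3 -m inch '[{"x":0.039,"y":0.001,"z":0.04,"rx":0,"ry":0,"rz":0,"fingers":0},{"x":0.039,"y":0.001,"z":0.08,"rx":0,"ry":0,"rz":0,"fingers":0},{"x":0.039,"y":0.001,"z":0.12,"rx":0,"ry":0,"rz":0,"fingers":0},{"x":0.039,"y":0.001,"z":0.14,"rx":0,"ry":0,"rz":0,"fingers":0},{"x":0.039,"y":0.001,"z":0.148,"rx":0,"ry":0,"rz":0,"fingers":0},{"x":0.039,"y":0.001,"z":0.148,"rx":0,"ry":0,"rz":0,"fingers":0},{"x":0.039,"y":0.001,"z":0.148,"rx":0,"ry":0,"rz":0,"fingers":0}]'
python3 - <<'E'
from h import *
s=arm.state(); c=viewer.camera("wrist"); T=tcpT(s)@np.array(c["mount"])
np.savez("w1.npz",T=T,im=c["image"]); print(s["eef_pos"],s["force"],s["joints"].round(2))
cv2.imwrite("pics/w1.png",cv2.resize(c["image"][:,:,::-1],(768,576),interpolation=cv2.INTER_CUBIC))
C=np.array([18,50.])
for a in range(4,44,4):
    r=np.radians(a); p=C-np.array([[np.cos(r),-np.sin(r)],[np.sin(r),np.cos(r)]])@C; print(a,p.round(1))
E
```

```text
clock: 3.95
eef_pos: [0.4865, -0.088, 0.0843]
tcp_rot: [0.001, 0.836, 0.549, 0.001]
force: [0.1, 0.4, 1.0]
width: 0.0
grip_force: 0.0
[ 0.48648838 -0.08799375  0.0842903 ] [0.1121388  0.36018473 0.98122673] [ 0.42  0.46 -0.37  2.07  0.27  0.66 -0.54]
4 [ 3.5 -1.1]
8 [ 7.1 -2. ]
12 [10.8 -2.6]
16 [14.5 -3. ]
20 [18.2 -3.1]
24 [21.9 -3. ]
28 [25.6 -2.6]
32 [29.2 -1.9]
36 [32.8 -1. ]
40 [36.4  0.1]
```

View pics/w1.png

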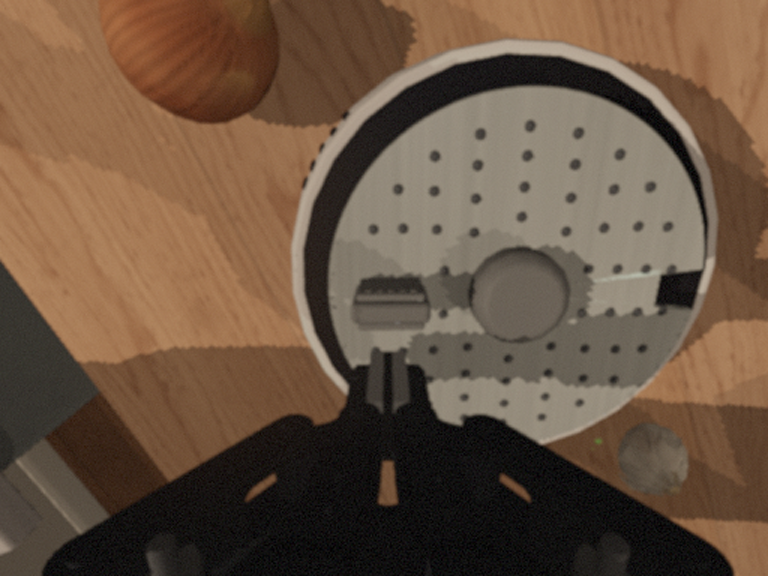

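The wrist view shows the shut tips at (387,350), square behind the tab at (392,308), with the hub at (519,294) and the notch at (680,288). I start pushing.

```bash
python3 -m inch '[{"x":0.004,"y":0,"z":0,"rx":0,"ry":0,"rz":0,"fingers":0},{"x":0.008,"y":0,"z":0,"rx":0,"ry":0,"rz":0,"fingers":0},{"x":0.011,"y":0,"z":0,"rx":0,"ry":0,"rz":0,"fingers":0},{"x":0.011,"y":0,"z":0,"rx":0,"ry":0,"rz":0,"fingers":0}]'
python3 - <<'E'
from h import *
s=arm.state(); c=viewer.camera("wrist"); T=np.load("w1.npz")["T"]
W=lambda x,y:(x/1.5,y/1.5)
hub=onz(c,*W(519,294),.087,T); print("hub",hub)
for n,b,z in(("notch",W(683,289),.073),("tab",W(392,311),.097)):
    q=onz(c,*b,z,T); d=(q-hub)[:2]; print(n,q.round(4),np.hypot(*d).round(4),np.degrees(np.arctan2(d[1],d[0])).round(1))
X=tcpT(s); ax=np.r_[hub[:2],X[2,3]]; print("axis in tool",X[:3,:3].T@(ax-X[:3,3]))
E
```

```text
clock: 4.4
eef_pos: [0.4904, -0.077, 0.0836]
tcp_rot: [0.0, 0.836, 0.549, 0.0]
force: [-0.6, -0.7, -0.5]
width: 0.0002
grip_force: 0.0
hub [ 0.54420038 -0.07669363  0.087     ]
notch [ 0.608  -0.1073  0.073 ] 0.0707 -25.6
tab [ 0.5002 -0.0606  0.097 ] 0.0469 160.0
axis in tool [2.15902023e-02 4.92648096e-02 4.56729958e-05]
```

```bash
python3 -m inch '[{"x":0.0035,"y":-0.0013,"z":0,"rx":0,"ry":0,"rz":4,"fingers":0},{"x":0.0072,"y":-0.0023,"z":0,"rx":0,"ry":0,"rz":8,"fingers":0},{"x":0.0108,"y":-0.0031,"z":0,"rx":0,"ry":0,"rz":12,"fingers":0},{"x":0.0146,"y":-0.0036,"z":0,"rx":0,"ry":0,"rz":16,"fingers":0},{"x":0.0183,"y":-0.0038,"z":0,"rx":0,"ry":0,"rz":20,"fingers":0},{"x":0.0221,"y":-0.0038,"z":0,"rx":0,"ry":0,"rz":24,"fingers":0},{"x":0.0258,"y":-0.0035,"z":0,"rx":0,"ry":0,"rz":28,"fingers":0},{"x":0.0295,"y":-0.003,"z":0,"rx":0,"ry":0,"rz":32,"fingers":0},{"x":0.0332,"y":-0.0022,"z":0,"rx":0,"ry":0,"rz":36,"fingers":0},{"x":0.0368,"y":-0.0012,"z":0,"rx":0,"ry":0,"rz":40,"fingers":0}]'
python3 - <<'E'
from h import *
s=arm.state(); c=viewer.camera("wrist"); T=tcpT(s)@np.array(c["mount"])
np.savez("w2.npz",T=T,im=c["image"]); print(s["eef_pos"],s["force"],s["joints"].round(2),R.from_matrix(tcpT(s)[:3,:3]).as_matrix()[:2,0])
cv2.imwrite("pics/w2.png",cv2.resize(c["image"][:,:,::-1],(768,576),interpolation=cv2.INTER_CUBIC))
E
```

```text
clock: 5.45
eef_pos: [0.5033, -0.0436, 0.0832]
tcp_rot: [0.0, 0.974, 0.228, -0.0]
force: [-0.1, -1.3, -0.6]
width: 0.0002
grip_force: 0.4
[ 0.50330945 -0.04358835  0.08319512] [-0.06771032 -1.34506822 -0.63340164] [ 0.19  0.46 -0.2   2.05  0.15  0.65 -1.22] [0.89561249 0.44483458]
```

View pics/w2.png

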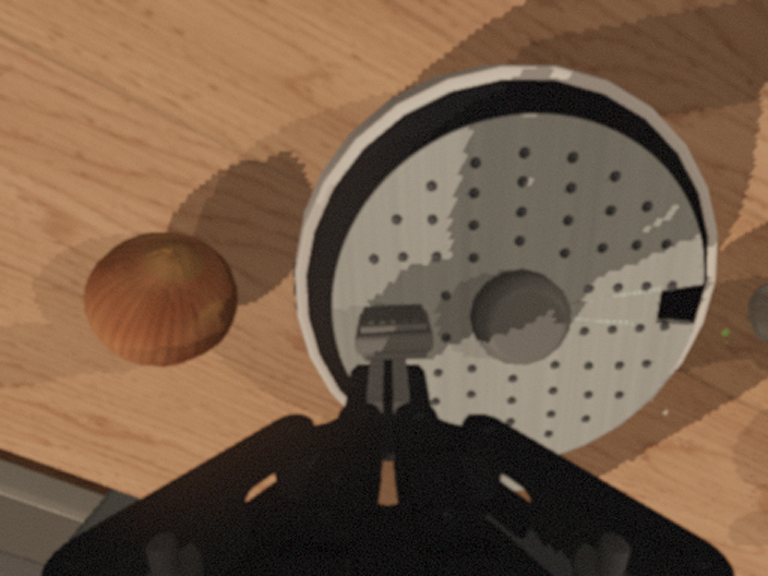

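The tips at (388,358) now rest against the tab at (396,335), and the disc is turning with them while the notch stays at (680,303). I continue.

```bash
python3 -m inch '[{"x":0.0035,"y":-0.0013,"z":0,"rx":0,"ry":0,"rz":4,"fingers":0},{"x":0.0072,"y":-0.0023,"z":0,"rx":0,"ry":0,"rz":8,"fingers":0},{"x":0.0108,"y":-0.0031,"z":0,"rx":0,"ry":0,"rz":12,"fingers":0},{"x":0.0146,"y":-0.0036,"z":0,"rx":0,"ry":0,"rz":16,"fingers":0},{"x":0.0183,"y":-0.0038,"z":0,"rx":0,"ry":0,"rz":20,"fingers":0},{"x":0.0221,"y":-0.0038,"z":0,"rx":0,"ry":0,"rz":24,"fingers":0},{"x":0.0258,"y":-0.0035,"z":0,"rx":0,"ry":0,"rz":28,"fingers":0},{"x":0.0295,"y":-0.003,"z":0,"rx":0,"ry":0,"rz":32,"fingers":0},{"x":0.0332,"y":-0.0022,"z":0,"rx":0,"ry":0,"rz":36,"fingers":0},{"x":0.0368,"y":-0.0012,"z":0,"rx":0,"ry":0,"rz":40,"fingers":0}]'
python3 - <<'E'
from h import *
s=arm.state(); c=viewer.camera("wrist"); T=tcpT(s)@np.array(c["mount"])
np.savez("w3.npz",T=T,im=c["image"]); X=tcpT(s); print(s["joints"].round(2),np.degrees(np.arctan2(X[1,0],X[0,0])))
t=viewer.camera("top"); np.savez("t3.npz",im=t["image"])
a=cv2.resize(c["image"][:,:,::-1],(512,384)); b=cv2.resize(t["image"][130:270,215:375,::-1],(439,384),interpolation=cv2.INTER_CUBIC)
cv2.imwrite("pics/w3.png",cv2.resize(np.hstack([a[:,150:],b]),(800,384)))
E
```

```text
clock: 6.5
eef_pos: [0.5355, -0.0254, 0.0831]
tcp_rot: [-0.0, 0.993, -0.117, -0.001]
force: [-0.3, -0.1, 0.5]
width: 0.0001
grip_force: 0.4
[ 0.01  0.48 -0.03  1.99  0.02  0.67 -1.84] -13.472889729441617
```

View pics/w3.png

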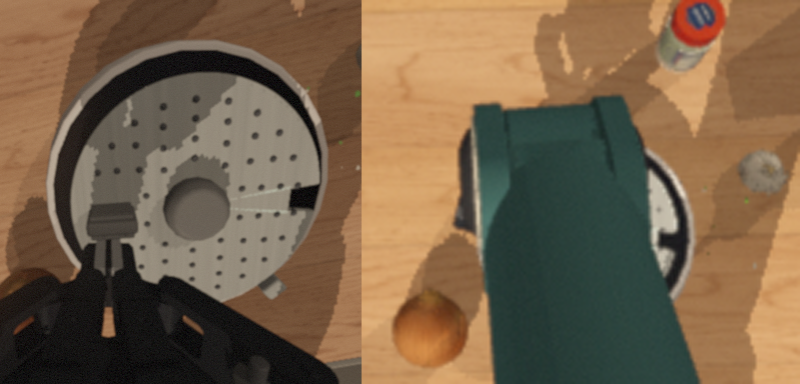

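The wrist panel shows the notch at (305,197), the hub at (197,208) and the post at (270,287). The top view is mostly hidden by the arm. I compute the remaining angle.

```bash
cat > ang.py <<'E'
from h import *
def rep(c,T,pts):
    hub=onz(c,*pts["hub"],.087,T); print("hub",hub.round(4))
    for n,z in(("notch",.073),("post",.074),("tab",.097)):
        if n in pts:
            q=onz(c,*pts[n],z,T); d=(q-hub)[:2]; print(n,q.round(4),np.hypot(*d).round(4),np.degrees(np.arctan2(d[1],d[0])).round(1))
    return hub
E
python3 - <<'E'
from ang import *
s=arm.state(); c=viewer.camera("wrist"); T=tcpT(s)@np.array(c["mount"])
h=rep(c,T,dict(hub=(347,209),notch=(456,197),post=(418,284),tab=(261,221)))
X=tcpT(s); print(X[:3,:3].T@(np.r_[h[:2],X[2,3]]-X[:3,3]),s["eef_pos"])
E
```

```text
hub [ 0.5501 -0.0795  0.087 ]
notch [ 0.5361 -0.1479  0.073 ] 0.0699 -101.5
post [ 0.4792 -0.1221  0.074 ] 0.0827 -149.0
tab [ 0.5584 -0.0323  0.097 ] 0.0479 80.0
[2.61496603e-02 4.92594874e-02 4.26524114e-06] [ 0.53597566 -0.02553499  0.08314973]
```

```bash
python3 -m inch '[{"x":0.0035,"y":-0.0013,"z":0,"rx":0,"ry":0,"rz":4,"fingers":0},{"x":0.0072,"y":-0.0023,"z":0,"rx":0,"ry":0,"rz":8,"fingers":0},{"x":0.0108,"y":-0.0031,"z":0,"rx":0,"ry":0,"rz":12,"fingers":0},{"x":0.0146,"y":-0.0036,"z":0,"rx":0,"ry":0,"rz":16,"fingers":0},{"x":0.0183,"y":-0.0038,"z":0,"rx":0,"ry":0,"rz":20,"fingers":0},{"x":0.0221,"y":-0.0038,"z":0,"rx":0,"ry":0,"rz":24,"fingers":0},{"x":0.0258,"y":-0.0035,"z":0,"rx":0,"ry":0,"rz":28,"fingers":0},{"x":0.0295,"y":-0.003,"z":0,"rx":0,"ry":0,"rz":32,"fingers":0},{"x":0.0332,"y":-0.0022,"z":0,"rx":0,"ry":0,"rz":36,"fingers":0},{"x":0.0332,"y":-0.0022,"z":0,"rx":0,"ry":0,"rz":36,"fingers":0}]'
python3 - <<'E'
from h import *
s=arm.state(); c=viewer.camera("wrist"); T=tcpT(s)@np.array(c["mount"])
np.savez("w4.npz",T=T,im=c["image"]); print(s["joints"].round(2))
cv2.imwrite("pics/w4.png",cv2.resize(c["image"][90:340,180:500,::-1],(768,600),interpolation=cv2.INTER_CUBIC))
E
```

```text
clock: 7.65
eef_pos: [0.5687, -0.0314, 0.0832]
tcp_rot: [0.0, 0.909, -0.417, 0.0]
force: [-0.2, 0.5, 0.6]
width: 0.0002
grip_force: 0.0
[-0.11  0.53  0.13  1.92 -0.1   0.71 -2.35]
```

View pics/w4.png

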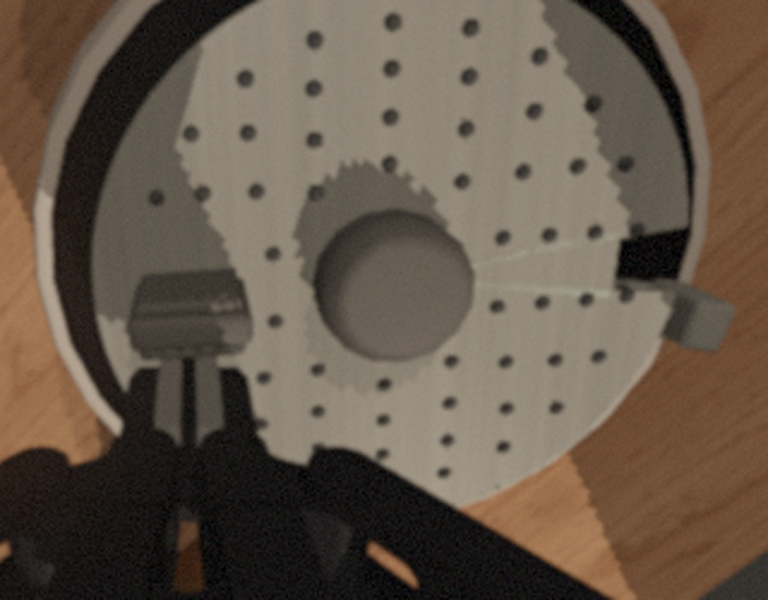

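The crop shows the hub top at about (404,290), the notch around (655,258) and the post just past it at (700,322). A model overlay will fix the remaining angle accurately.

```bash
cat > ov.py <<'E'
from ang import *
def overlay(im,c,T,ax,psi,kap,x0,y0,x1,y1,sc,fn,zt=.073):
    o=cv2.resize(np.ascontiguousarray(im[y0:y1,x0:x1,::-1]),None,fx=sc,fy=sc,interpolation=cv2.INTER_CUBIC)
    def line(P,col):
        q=np.array([(proj(c,p,T)-[x0-.5,y0-.5])*sc for p in P]).round().astype(int); cv2.polylines(o,[q],False,col,1,cv2.LINE_AA)
    def loc(a,r,t,z):
        a=np.radians(a); return (ax[0]+r*np.cos(a)-t*np.sin(a),ax[1]+r*np.sin(a)+t*np.cos(a),z)
    cir=lambda r,z:[loc(a,r,0,z) for a in range(0,361,4)]
    line(cir(.019,zt+.014),(0,0,255)); line(cir(.075,zt),(0,0,255)); line(cir(.1,.05),(255,255,0))
    line([loc(psi,.0745,.009,zt),loc(psi,.058,.009,zt),loc(psi,.058,-.009,zt),loc(psi,.0745,-.009,zt)],(0,255,0))
    line([loc(kap,.08,.007,.074),loc(kap,.091,.007,.074),loc(kap,.091,-.007,.074),loc(kap,.08,-.007,.074),loc(kap,.08,.007,.074)],(255,0,255))
    cv2.imwrite(fn,o)
E
python3 - <<'E'
from ov import *
c=viewer.camera("wrist"); d=np.load("w4.npz"); T=d["T"]
Q=lambda x,y:(180+x/2.4,90+y/2.4)
h=rep(c,T,dict(hub=Q(404,290),notch=Q(655,258),post=Q(702,322),tab=Q(190,328)))
overlay(d["im"],c,T,h,-135.5,-148.5,300,130,500,280,4,"pics/o4.png")
E
```

```text
hub [ 0.5471 -0.083   0.087 ]
notch [ 0.498  -0.1291  0.073 ] 0.0673 -136.8
post [ 0.4752 -0.1261  0.074 ] 0.0838 -149.1
tab [ 0.5815 -0.0469  0.097 ] 0.0499 46.3
```

View pics/o4.png

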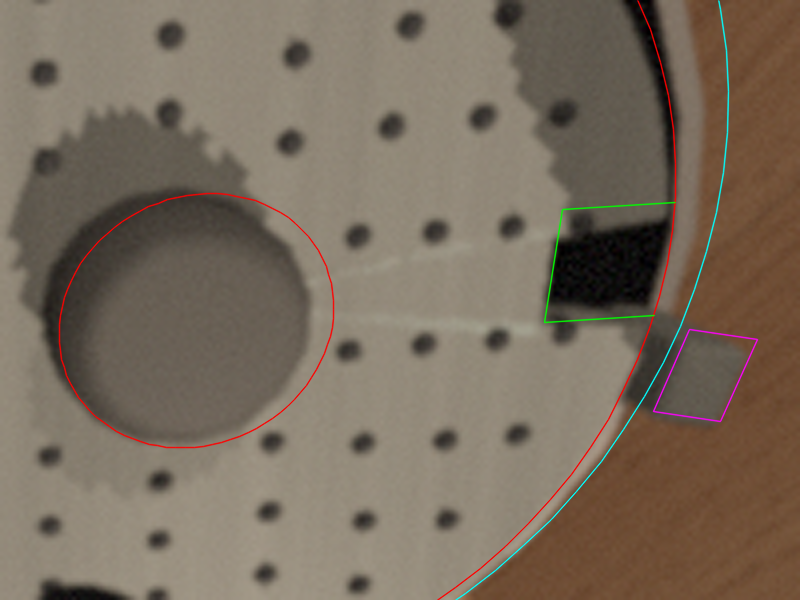

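The post fits the magenta box at about -148.7°. The notch sits slightly below the green box, at about -136°. I turn 10° more, then measure again.

```bash
python3 -m inch '[{"x":0.0035,"y":-0.0013,"z":0,"rx":0,"ry":0,"rz":4,"fingers":0},{"x":0.0072,"y":-0.0023,"z":0,"rx":0,"ry":0,"rz":8,"fingers":0},{"x":0.009,"y":-0.0027,"z":0,"rx":0,"ry":0,"rz":10,"fingers":0},{"x":0.009,"y":-0.0027,"z":0,"rx":0,"ry":0,"rz":10,"fingers":0}]'
python3 - <<'E'
from ov import *
s=arm.state(); c=viewer.camera("wrist"); T=tcpT(s)@np.array(c["mount"])
np.savez("w5.npz",T=T,im=c["image"]); print(s["joints"].round(2))
overlay(c["image"],c,T,(.5460,-.0825),-148,-148.5,300,130,500,280,4,"pics/o5.png")
E
```

```text
clock: 8.15
eef_pos: [0.5765, -0.0365, 0.0832]
tcp_rot: [0.0, 0.869, -0.495, -0.0]
force: [-0.5, -0.2, -0.0]
width: 0.0002
grip_force: 0.0
[-0.13  0.54  0.18  1.9  -0.14  0.72 -2.48]
```

View pics/o5.png

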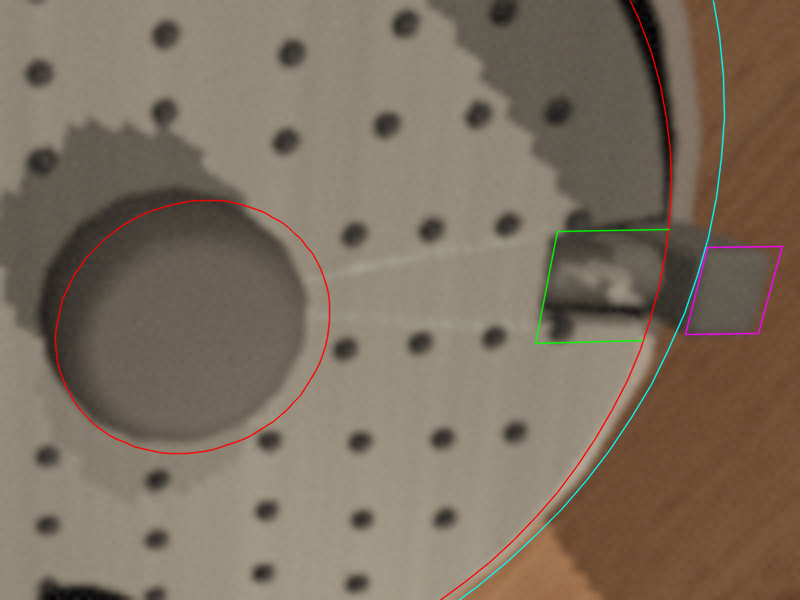

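The notch now shows the key inside it. The key spans y≈237–303 and the notch y≈230–316. Allowing for parallax, about 2° remains. I turn 2° more, back off and rise.

```bash
python3 -m inch '[{"x":0.0018,"y":-0.0006,"z":0,"rx":0,"ry":0,"rz":2,"fingers":0},{"x":0.0018,"y":-0.0006,"z":0,"rx":0,"ry":0,"rz":2,"fingers":0},{"x":0.0018,"y":-0.0006,"z":0,"rx":0,"ry":0,"rz":2,"fingers":0},{"x":-0.006,"y":-0.0006,"z":0,"rx":0,"ry":0,"rz":2,"fingers":0},{"x":-0.012,"y":-0.0006,"z":0,"rx":0,"ry":0,"rz":2,"fingers":0},{"x":-0.012,"y":-0.0006,"z":-0.03,"rx":0,"ry":0,"rz":2,"fingers":0},{"x":-0.012,"y":-0.0006,"z":-0.04,"rx":0,"ry":0,"rz":2,"fingers":0},{"x":-0.012,"y":-0.0006,"z":-0.04,"rx":0,"ry":0,"rz":2,"fingers":0}]'
python3 - <<'E'
from ov import *
s=arm.state(); c=viewer.camera("wrist"); T=tcpT(s)@np.array(c["mount"])
np.savez("w6.npz",T=T,im=c["image"])
X=tcpT(s); print(X[:2,0],X[:3,:3].T@(np.array([.5447,-.081,.088])-X[:3,3]))
overlay(c["image"],c,T,(.5450,-.0820),-148.5,-148.5,260,120,440,255,4.4,"pics/o6.png")
E
```

```text
clock: 9.0
eef_pos: [0.5722, -0.0254, 0.125]
tcp_rot: [-0.001, 0.86, -0.51, 0.002]
force: [0.3, -0.1, -0.6]
width: -0.0001
grip_force: 0.0
[ 0.47909297 -0.87776258] [0.03557393 0.0509318  0.03684425]
```

View pics/o6.png

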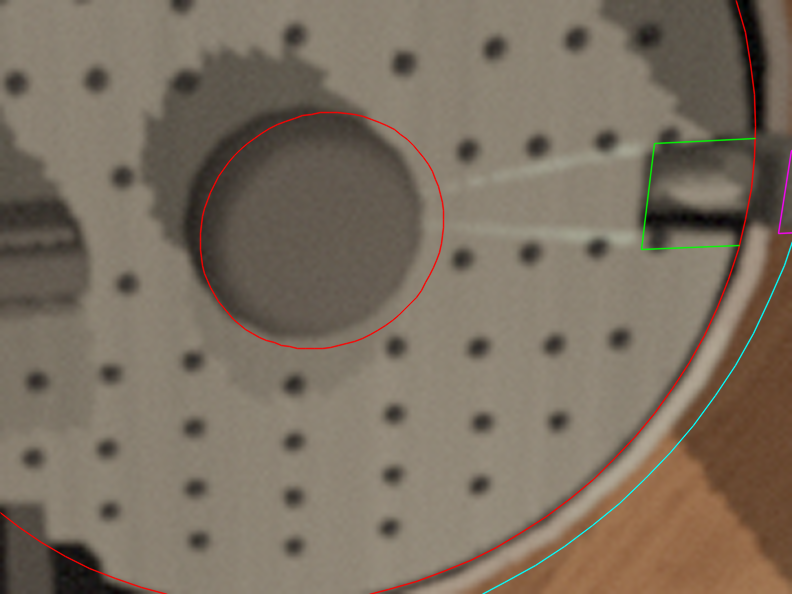

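The key lies within the notch with small gaps on both sides, and the rim overlay fits. I move over the hub and press.

```bash
python3 -m inch '[{"x":0.0356,"y":0.0509,"z":0,"rx":0,"ry":0,"rz":0,"fingers":0},{"x":0.0356,"y":0.0509,"z":0,"rx":0,"ry":0,"rz":0,"fingers":0},{"x":0.0356,"y":0.0509,"z":0,"rx":0,"ry":0,"rz":0,"fingers":0},{"x":0.0356,"y":0.0509,"z":0.02,"rx":0,"ry":0,"rz":0,"fingers":0},{"x":0.0356,"y":0.0509,"z":0.032,"rx":0,"ry":0,"rz":0,"fingers":0},{"x":0.0356,"y":0.0509,"z":0.036,"rx":0,"ry":0,"rz":0,"fingers":0},{"x":0.0356,"y":0.0509,"z":0.038,"rx":0,"ry":0,"rz":0,"fingers":0},{"x":0.0356,"y":0.0509,"z":0.04,"rx":0,"ry":0,"rz":0,"fingers":0},{"x":0.0356,"y":0.0509,"z":0.041,"rx":0,"ry":0,"rz":0,"fingers":0},{"x":0.0356,"y":0.0509,"z":0.041,"rx":0,"ry":0,"rz":0,"fingers":0}]'
```

```text
clock: 10.05
eef_pos: [0.5438, -0.0814, 0.0826]
tcp_rot: [-0.0, 0.86, -0.51, 0.001]
force: [0.3, 0.5, -0.2]
width: -0.0
grip_force: 0.0
```

```bash
python3 -m inch '[{"x":0,"y":0,"z":0.002,"rx":0,"ry":0,"rz":0,"fingers":0},{"x":0,"y":0,"z":0.003,"rx":0,"ry":0,"rz":0,"fingers":0},{"x":0,"y":0,"z":0.004,"rx":0,"ry":0,"rz":0,"fingers":0},{"x":0,"y":0,"z":0.004,"rx":0,"ry":0,"rz":0,"fingers":0}]'; python3 -m inch '[{"x":0,"y":0,"z":0.002,"rx":0,"ry":0,"rz":0,"fingers":0},{"x":0,"y":0,"z":0.003,"rx":0,"ry":0,"rz":0,"fingers":0},{"x":0,"y":0,"z":0.004,"rx":0,"ry":0,"rz":0,"fingers":0},{"x":0,"y":0,"z":0.004,"rx":0,"ry":0,"rz":0,"fingers":0}]'
```

```text
clock: 10.45
eef_pos: [0.5439, -0.0816, 0.0784]
tcp_rot: [-0.0, 0.86, -0.511, 0.001]
force: [2.1, 0.1, 2.8]
width: 0.0001
grip_force: 0.9
clock: 10.85
eef_pos: [0.544, -0.0816, 0.0758]
tcp_rot: [-0.0, 0.86, -0.511, 0.001]
force: [-2.9, 0.8, 14.0]
width: -0.0002
grip_force: 7.5
```

```bash
python3 -m inch '[{"x":0,"y":0,"z":0.001,"rx":0,"ry":0,"rz":0,"fingers":0},{"x":0,"y":0,"z":0.0015,"rx":0,"ry":0,"rz":0,"fingers":0},{"x":0,"y":0,"z":0.0015,"rx":0,"ry":0,"rz":0,"fingers":0}]'; python3 -m inch '[{"x":0,"y":0,"z":-0.01,"rx":0,"ry":0,"rz":0,"fingers":0},{"x":0,"y":0,"z":-0.05,"rx":0,"ry":0,"rz":0,"fingers":0},{"x":0,"y":0,"z":-0.1,"rx":0,"ry":0,"rz":0,"fingers":0},{"x":-0.05,"y":0,"z":-0.12,"rx":0,"ry":0,"rz":0,"fingers":0},{"x":-0.1,"y":0,"z":-0.12,"rx":0,"ry":0,"rz":0,"fingers":0},{"x":-0.12,"y":0,"z":-0.12,"rx":0,"ry":0,"rz":0,"fingers":0},{"x":-0.12,"y":0,"z":-0.12,"rx":0,"ry":0,"rz":0,"fingers":0},{"x":-0.12,"y":0,"z":-0.12,"rx":0,"ry":0,"rz":0,"fingers":0}]'
python3 - <<'E'
from h import *
s=arm.state(); c=viewer.camera("wrist"); T=tcpT(s)@np.array(c["mount"]); sc=viewer.camera("scene")
np.savez("w7.npz",T=T,im=c["image"]); np.savez("s7.npz",im=sc["image"])
a=cv2.resize(np.ascontiguousarray(c["image"][:,:,::-1]),(512,384))
b=cv2.resize(np.ascontiguousarray(sc["image"][180:290,215:345,::-1]),(454,384),interpolation=cv2.INTER_CUBIC)
cv2.imwrite("pics/w7.png",np.hstack([a[:,170:],b]))
E
```

```text
clock: 11.15
eef_pos: [0.5441, -0.0816, 0.0755]
tcp_rot: [-0.001, 0.86, -0.511, 0.001]
force: [-5.8, 2.0, 25.8]
width: 0.0
grip_force: 13.0
clock: 11.95
eef_pos: [0.4857, 0.0238, 0.1926]
tcp_rot: [0.0, 0.86, -0.51, 0.0]
force: [1.8, -0.2, -0.1]
width: -0.0
grip_force: 0.0
```

View pics/w7.png

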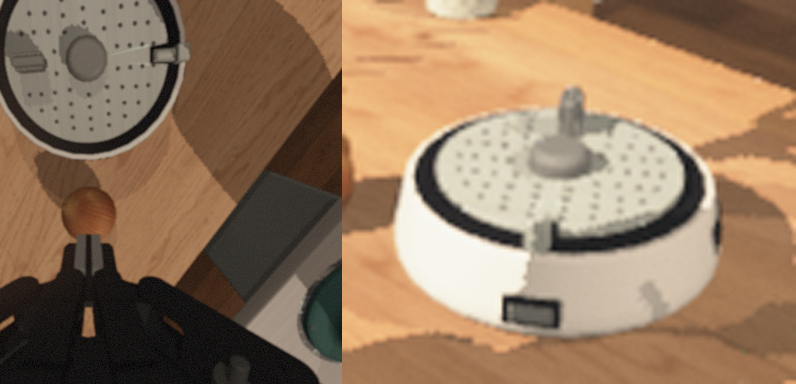

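The wrist panel shows the key inside the notch at (170,53). The scene panel shows the disc down, with the post at (540,235) in line with the notch. The press came to a hard stop at z 0.0755 and 26 N, about 11 mm below the starting hub height. The arm is clear and the onion is untouched.

```bash
python3 -c "
from bench import sign_off
print(sign_off())"
```

```text
the job is handed in; nothing more can be done
None
```

I turned the disc by its tab until the notch was over the key, pressed it down on the hub to a hard stop about 11 mm lower, moved the arm clear and handed the job in.

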